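Set up two gel-casting stands

ROBOT

A 6-joint arm with a two-finger parallel gripper is mounted at the origin on the work surface. World frame = base frame: x ahead of the robot, y to its left, z up, the work surface at z = 0. Lengths are in m, angles in rad, forces in N, time in s.
With the tool pointing down it reaches from about 0.25 to 0.725 m from the base axis. Payload 4 kg.
Tool frame: the origin (TCP) lies on the centre line of the jaws, within the pads' length; the fingertips stand 14 mm ahead of it and the grasp point (between the pads) lies 5 mm behind it; z points along the fingers, x is the direction in which the jaws open and shut, and the axes are right-handed (so a half turn about z gives the same grasp; the last joint's range is limited). The gripper opens to 85 mm and grips with 20 to 120 N. Pads are 22 mm wide; open, the fingers measure 114 mm over their backs; the gripper's body (76 mm by 85 mm) begins 54 mm behind the grasp point. The pads swing forward as they close: fully open they stand 13 mm farther back than shut.
Start: joints at [0, 0.241, 0.005, 1.335, 0, 1.571], TCP at [0.5, -0, 0.245] pointing down, gripper open.
Joint ranges: [-2.72, 2.72], [-1.05, 1.87], [-1.09, 1.28], [-1.99, 2.15], [-1.42, 1.44], [-3.14, 3.14]. Speed limits (rad/s): [2.79, 2.79, 3.14, 3.14, 3.14, 3.14].

INTERFACE

Orientations are given as a unit quaternion [x, y, z, w].
In Python, from workcell import get_obs, optics, ticket gives the robot as it stands.
- The arm moves only by the shell command python3 -m inch 'ROWS'. ROWS is JSON, a list that holds one entry, the list of rows, each a list of 5 numbers: the finger opening in cm, from 0 to 8.54, then the shift along the tool's x, y, z in cm, then the turn about the tool's z in degrees. In form: [[[fingers, dx, dy, dz, roll], ...]]. A call has exactly 5 rows; each row is the pose to reach, as a shift and turn from the pose measured when the call began, along the tool's axes at that moment; what a row does not reach only later rows make up. A row lasts 1/8 s, in which the tool goes at most 62.5 mm and 10.7 degrees, less where a joint would pass 70% of its speed; a pose out of reach is approached as far as the arm can. A call with a gripper value outside its range is refused whole. The fingers move at their own pace and stop on an object; the grip force is fixed at half the most. Time passes only in rows, so rows that repeat a pose let the fingers close, or fill a call up. It gives the time, the measured TCP pose, the force and the opening at its end, in the units of the state.
- get_obs(): the state, without advancing time (a new reading comes with each control period).
- optics.camera(name): name is "scene" or "side" or "wrist"; returns (picture, depth): 384x512x3 uint8, red, green, blue; 384x512 float32, m along the optical axis (not along the pixel's ray), 0 where there is no reading.
- optics.camera_info(name): a dict with "vfov" (degrees; the focal length in pixels is half the picture's height over the tangent of half this angle, whatever the lens; pixels are square), "cx", "cy" (the principal point, pixels), "R" (3x3) and "t" (3): a world point X has camera coordinates R X + t. Camera axes: x right, y down, z forward; pixel columns grow to the right and rows downward; lengths in m; the calibration is good to about 2 mm. A picture is of the moment at which its call begins: read the wrist's pose just before it. camera_info takes no time and is no camera call; for the wrist camera it gives the pose at the moment of the call.
- ticket.job_done(): hands the job in, once; it reports no verdict.
The state is a dict: "clock": time; "joint_pos": joint angles; "joint_vel": joint speeds; "tau": joint torques, N m; "eef_pos": TCP position; "tool_rot": TCP orientation; "ft_force": force on the tool from outside, world axes, zero at the start; "ft_torque": the same for the moment, N m; "grip_width": finger opening in m.
Only numpy, scipy, OpenCV 4.12 (cv2) and the standard library are available. Lean on these libraries where they do the work, as an engineer would, in place of code of your own. Each camera call takes 0.05 s, during which the arm holds its last target.

TASK

Get the two gel-casting stands ready for pouring: first seat the large tray in the large stand and the small tray in the small stand, either way round, each lying flat on the deck between the end walls. Only when both trays are seated, take the combs from their rack and hang each in the tray of its own size, handle up, with the bar fully down in either pair of notches in the tray's side walls. Leave everything at rest, and do not disturb the flask, the bottle or the tube rack.

Things in the scene. Friction and masses are not known exactly. Their poses are not given: they have to be found in the camera images.
- stand_large: Large casting stand, dark green with red strips, fixed, 124 (x) by 84 (y) mm. Origin: centre of its underside; deck 12 mm above it. End walls 104 mm apart along x, 18 mm above the deck; corner guides 68 mm apart along y, 14 mm above it; all flare 5 mm outward at the top. The 100 x 64 mm tray fits either way round, x along x; the middle of each long side is open for fingers.
- stand_small: Small casting stand, dark green with red strips, fixed, 94 (x) by 66 (y) mm. Origin: centre of its underside; deck 12 mm above it. End walls 74 mm apart along x, 18 mm above the deck; corner guides 50 mm apart along y, 14 mm above it; all flare 5 mm outward at the top. The 70 x 46 mm tray fits either way round, x along x; the middle of each long side is open for fingers.
- tray_large_c (a point): Large gel tray, milky plastic, loose: floor 100 (x) by 64 (y) mm, side walls 4 mm thick, 26 mm high along both long edges, ends open. Point: its centre, 13 mm above the underside; z up. Grasp over the walls, across y. Comb notches in the tops of both walls, one pair near each end, at x = -34 and +34 mm: 8 mm deep, 13 mm wide at the flat bottom (18 mm above the underside), 21 mm at the top.
- tray_small_c (a point): Small gel tray, milky plastic, loose: floor 70 (x) by 46 (y) mm, side walls 4 mm thick, 26 mm high along both long edges, ends open. Point: its centre, 13 mm above the underside; z up. Grasp over the walls, across y. Comb notches in the tops of both walls, one pair near each end, at x = -21 and +21 mm: 8 mm deep, 13 mm wide at the flat bottom (18 mm above the underside), 21 mm at the top.
- comb_large_c (a point): Large gel comb, near-black plastic, loose, hanging upright in the rack: bar 88 mm long (y), 10 mm thick (x), 10 mm high; below it teeth, 47 mm wide in all, 12 mm long; above it a flat handle 40 mm wide, 10 mm thick, 30 mm high. Point: on the handle, 27 mm above the bar's underside, 13 mm below the top; pinch across x. z up. In its tray the bar lies across, along the tray's y.
- comb_small_c (a point): Small gel comb, near-black plastic, loose, hanging upright in the rack: bar 68 mm long (y), 10 mm thick (x), 10 mm high; below it teeth, 29 mm wide in all, 12 mm long; above it a flat handle 26 mm wide, 10 mm thick, 30 mm high. Point: on the handle, 27 mm above the bar's underside, 13 mm below the top; pinch across x. z up. In its tray the bar lies across, along the tray's y.
- comb_rack: White comb rack, fixed: 112 (x) by 76 (y) mm, side rails along x with tops 22 mm above the bench and 4 mm ribs beside two seats at x = -30 and +30 mm. The combs hang across it, bars along y; which is in which seat varies. Origin: centre of its underside.
- flask: Bystander: an empty conical glass flask, 64 mm across at the base, 101 mm tall. Origin: centre of its underside.
- bottle: Bystander: a white capped bottle, 56 mm across, 115 mm tall. Origin: centre of its underside.
- tube_rack: Bystander: an orange block rack of small capped tubes, 60 x 100 mm, 39 mm tall. Origin: centre of its underside.
Mind the look-alikes: they are no part of the job. Leave any orange look-alike of the part that bears comb_small_c alone.

How it is judged:
On the way:
1. both trays are seated in the stands of their size while no comb is in a tray yet (horizontal distance between tray_large_c and stand_large below 0.006 m and z of tray_large_c in the frame of stand_large between 0.022 and 0.0275 m and angle between each of tray_large_c, tray_small_c's own z axis and vertical below 0.06 rad and angle between the x axis of tray_large_c and the x axis of stand_large, either way round below 0.12 rad and horizontal distance between tray_small_c and stand_small below 0.006 m and z of tray_small_c in the frame of stand_small between 0.022 and 0.0275 m and angle between the x axis of tray_small_c and the x axis of stand_small, either way round below 0.12 rad and distance between each of comb_large_c, comb_small_c and tray_large_c above 0.06 m and distance between each of comb_large_c, comb_small_c and tray_small_c above 0.06 m), for 0.2 s.
At the end, for the whole second after the job is handed in: Each tray lies flat on the deck of its own-size stand, centred within 6 mm, aligned within 0.12 rad; each comb stands upright in a pair of notches of its own-size tray, within 5 mm along and 8 mm across it, square within 0.12 rad, bar down within 3 mm; all at rest (horizontal distance between tray_large_c and stand_large below 0.006 m and z of tray_large_c in the frame of stand_large between 0.022 and 0.0275 m and angle between each of tray_large_c, tray_small_c's own z axis and vertical below 0.06 rad and angle between the x axis of tray_large_c and the x axis of stand_large, either way round below 0.12 rad and horizontal distance between tray_small_c and stand_small below 0.006 m and z of tray_small_c in the frame of stand_small between 0.022 and 0.0275 m and angle between the x axis of tray_small_c and the x axis of stand_small, either way round below 0.12 rad and (x of comb_large_c in the frame of tray_large_c between -0.039 and -0.029 m or x of comb_large_c in the frame of tray_large_c between 0.029 and 0.039 m) and y of comb_large_c in the frame of tray_large_c between -0.008 and 0.008 m and z of comb_large_c in the frame of tray_large_c between 0.029 and 0.0345 m and angle between each of comb_large_c, comb_small_c's own z axis and vertical below 0.1 rad and angle between the y axis of comb_large_c and the y axis of tray_large_c, either way round below 0.12 rad and (x of comb_small_c in the frame of tray_small_c between -0.026 and -0.016 m or x of comb_small_c in the frame of tray_small_c between 0.016 and 0.026 m) and y of comb_small_c in the frame of tray_small_c between -0.008 and 0.008 m and z of comb_small_c in the frame of tray_small_c between 0.029 and 0.0345 m and angle between the y axis of comb_small_c and the y axis of tray_small_c, either way round below 0.12 rad and linear speed of each of tray_large, tray_small, comb_large, comb_small below 0.01 m/s); the robot touches nothing.
It fails at once if the flask is knocked over or shifted by more than 2 cm (distance of flask from where it was at the start of the episode above 0.02 m or angle between flask's own z axis and vertical above 0.3 rad).
It fails at once if the bottle is knocked over or shifted by more than 2 cm (distance of bottle from where it was at the start of the episode above 0.02 m or angle between bottle's own z axis and vertical above 0.3 rad).
It fails at once if the tube rack is knocked over or shifted by more than 2 cm (distance of tube_rack from where it was at the start of the episode above 0.02 m or angle between tube_rack's own z axis and vertical above 0.3 rad).
It also fails if it takes over 120 s, if anything falls off the work surface, if the arm or the gripper's body presses on something with over 40 N, if the wrist force passes 120 N, or if a joint passes its speed limit or range.

## Working session

There is one attempt and no reset: what is moved stays moved. The work goes in short steps, Python scripts to look and compute and a shell command to move; the robot and the scene stay as the last step left them, time stands still between calls to the robot, and variables do not carry over. Pictures are saved under pics/ and viewed, and the job is handed in when it is done.

```bash
ls; mkdir -p pics; python3 - <<'E'
from workcell import get_obs, optics, ticket
import cv2,numpy as np
o=get_obs(); print(o)
for n in ["scene","side","wrist"]:
    i=optics.camera_info(n); print(n,i)
    p,d=optics.camera(n); np.save(f"pics/{n}0_d.npy",d); np.savez(f"pics/{n}0.npz",p=p,d=d,R=i["R"],t=i["t"])
    cv2.imwrite(f"pics/{n}0.png",p[:,:,::-1])
E
```

```text
pics
{'clock': 0.0, 'joint_pos': array([2.73610865e-05, 2.41413516e-01, 3.73730022e-03, 1.33521062e+00,
       6.07701943e-06, 1.57081358e+00]), 'joint_vel': array([ 9.94711230e-04,  1.54331713e-03, -9.77804877e-04,  4.01013789e-04,
       -4.07104309e-05,  5.39098918e-04]), 'tau': array([ 5.50268451e-04, -3.72315860e+01,  2.52406776e+01,  1.67737965e-02,
        2.29149265e-05,  1.14679995e-05]), 'eef_pos': array([4.99398913e-01, 1.54233940e-05, 2.44417656e-01]), 'tool_rot': array([ 9.99999454e-01,  5.05069004e-06, -1.04525630e-03, -3.01519130e-06]), 'ft_force': array([-0.39242821,  0.24972075, -0.84885973]), 'ft_torque': array([-0.05339409,  0.01610013,  0.01769012]), 'grip_width': 0.0852107649222055}
scene {'vfov': 42.13860815480544, 'cx': 258.0271094979914, 'cy': 189.8672179830389, 'R': array([[-0.51466341,  0.85726252, -0.01491768],
       [ 0.52205882,  0.29952496, -0.79858587],
       [-0.68012952, -0.41879084, -0.601696  ]]), 't': array([ 0.28894117, -0.23791528,  1.67850388])}
side {'vfov': 42.34304771041909, 'cx': 254.31048837055792, 'cy': 192.8942982981479, 'R': array([[-0.83191232, -0.55482327,  0.00964545],
       [-0.43096374,  0.63505007, -0.64107851],
       [ 0.34955992, -0.53747795, -0.76741469]]), 't': array([0.48381891, 0.28912385, 1.16559096])}
wrist {'vfov': 59.87946660399616, 'cx': 253.86779969794833, 'cy': 191.21462963396806, 'R': array([[ 9.99997814e-01, -6.62024457e-04, -1.98337025e-03],
       [-9.24980079e-05, -9.61631599e-01,  2.74344053e-01],
       [-2.08889397e-03, -2.74343270e-01, -9.61629558e-01]]), 't': array([-0.49932567, -0.03567682,  0.37898443])}
```

View pics/scene0.png

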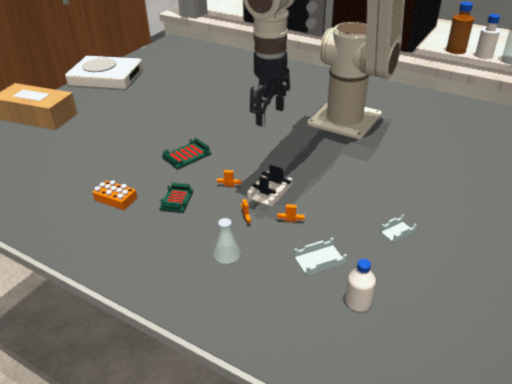

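View pics/side0.png

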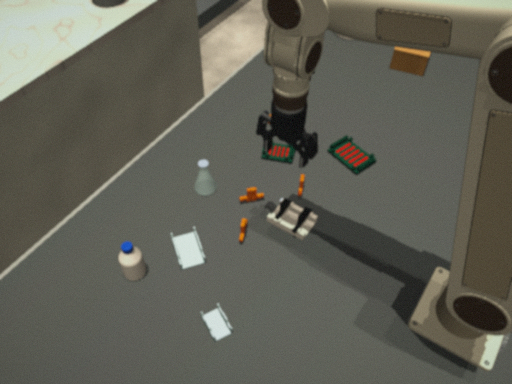

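View pics/wrist0.png

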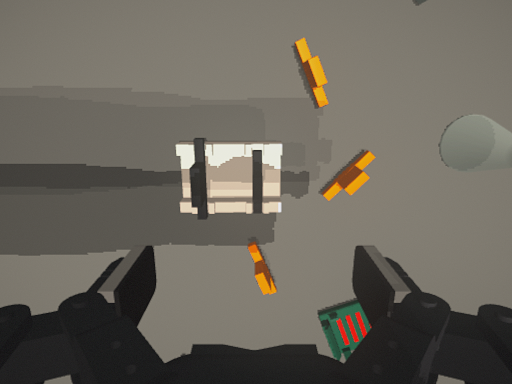

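The scene view shows the large tray at about (320,257), the small tray (398,228), the large stand (187,153), the small stand (177,197), and the comb rack (270,187) with two dark combs. The orange look-alike combs lie at (229,179), (247,211) and (291,214). The flask is at (227,240), the bottle (360,287) and the tube rack (116,193).

```bash
cat > h.py <<'E'
from workcell import get_obs, optics, ticket
import cv2,numpy as np
from scipy import ndimage
from scipy.spatial.transform import Rotation as Rot
def snap(n,save=None):
    i=optics.camera_info(n); o=get_obs(); p,d=optics.camera(n)
    if save: cv2.imwrite(f"pics/{save}.png",p[:,:,::-1]); np.savez(f"pics/{save}.npz",p=p,d=d,**i)
    return p,d,i
def cloud(d,i):
    f=d.shape[0]/2/np.tan(np.radians(i["vfov"])/2)
    v,u=np.mgrid[:d.shape[0],:d.shape[1]]
    X=np.stack([(u-i["cx"])/f*d,(v-i["cy"])/f*d,d],-1)
    W=(X-np.asarray(i["t"]))@np.asarray(i["R"])
    W[d==0]=np.nan
    return W
def proj(X,i,H=384):
    f=H/2/np.tan(np.radians(i["vfov"])/2)
    c=np.asarray(X)@np.asarray(i["R"]).T+i["t"]
    return c[...,:2]/c[...,2:]*f+[i["cx"],i["cy"]]
def rect(P):
    (c,(a,b),t)=cv2.minAreaRect((P[:,:2]*1000).astype(np.float32))
    if a<b: a,b,t=b,a,t+90
    t=(t+90)%180-90
    return np.round(c,1),round(a,1),round(b,1),round(t,1)  # mm, long-axis angle deg
E
python3 - <<'E'
from h import *
for n in ["scene","side"]:
    z=np.load(f"pics/{n}0.npz"); i=optics.camera_info(n); p,d=z["p"],z["d"]; W=cloud(d,i)
    m=(W[...,2]>0.006)&(W[...,2]<0.13)&(W[...,0]>0.2)&(W[...,0]<0.8)&(abs(W[...,1])<0.6)
    l,k=ndimage.label(m,np.ones((3,3)))
    print(n)
    for j in range(1,k+1):
        s=l==j
        if s.sum()<25: continue
        q=W[s]; r=rect(q); uv=np.argwhere(s).mean(0)[::-1].round()
        print(uv,s.sum(),r,"zmax",np.nanmax(q[:,2]).round(3),p[s].mean(0).round())
E
```

```text
scene
[187. 153.] 797 (array([ 445.6, -319.5]), 142.9, 121.5, -35.1) zmax 0.034 [87. 76. 60.]
[271. 184.] 919 (array([462.8, -15.2]), 139.5, 88.4, -3.4) zmax 0.066 [92. 89. 85.]
[229. 178.] 215 (array([ 508.6, -124. ]), 67.0, 16.8, -66.8) zmax 0.057 [184.  99.  24.]
[115. 193.] 839 (array([ 709.5, -358. ]), 106.9, 65.4, -85.0) zmax 0.044 [191. 132.  78.]
[177. 197.] 700 (array([ 635.5, -207.6]), 96.8, 66.2, 20.9) zmax 0.035 [70. 75. 59.]
[246. 210.] 130 (array([601.2, -12.5]), 72.8, 11.1, 47.0) zmax 0.058 [189. 109.  27.]
[291. 213.] 259 (array([557.5,  91.5]), 71.9, 21.4, -74.1) zmax 0.056 [190. 105.  24.]
[398. 228.] 368 (array([462.3, 338.7]), 72.9, 48.6, -25.8) zmax 0.031 [168. 181. 176.]
[226. 243.] 783 (array([742.2,  27. ]), 60.6, 46.8, -38.7) zmax 0.105 [166. 176. 171.]
[319. 256.] 705 (array([638.1, 208.7]), 102.8, 86.7, -35.6) zmax 0.031 [169. 181. 177.]
[361. 286.] 1166 (array([721.7, 339.2]), 55.5, 44.8, -80.2) zmax 0.119 [167. 167. 169.]
side
[351. 154.] 964 (array([ 445. , -324.9]), 127.0, 95.8, -18.7) zmax 0.035 [77. 57. 40.]
[280. 153.] 458 (array([ 634.4, -209.7]), 9
[... 208 characters left out ...]
.  30.]
[251. 194.] 190 (array([599.5, -12.7]), 66.0, 14.6, 44.0) zmax 0.057 [151.  79.  24.]
[292. 217.] 886 (array([471.3, -19.3]), 120.5, 93.3, -5.5) zmax 0.069 [109. 106.  93.]
[243. 228.] 117 (array([555.8,  92.2]), 66.4, 18.9, -57.6) zmax 0.055 [157.  90.  27.]
[198. 245.] 133 (array([634. , 200.5]), 103.4, 31.5, -36.8) zmax 0.033 [175. 187. 180.]
[181. 248.] 179 (array([645.3, 218.2]), 99.6, 54.3, -36.8) zmax 0.032 [191. 205. 198.]
[132. 261.] 765 (array([742.8, 334.1]), 117.6, 55.0, -6.6) zmax 0.12 [129. 129. 127.]
[224. 318.] 115 (array([452. , 321.1]), 69.7, 17.2, -34.7) zmax 0.03 [154. 166. 160.]
[210. 326.] 126 (array([466.1, 344.9]), 71.6, 28.8, -28.2) zmax 0.03 [177. 189. 185.]
```

```bash
python3 -m inch '[[[8.5,2.8,-4.2,0.8,-10.6],[8.5,5.6,-8.4,1.6,-21.2],[8.5,8.4,-12.6,2.4,-31.8],[8.5,11.2,-16.8,3.2,-42.4],[8.5,14,-21,4,-53]]]'
python3 -m inch '[[[8.5,0,0,0,0],[8.5,0,0,0,0],[8.5,0,0,0,0],[8.5,0,0,0,0],[8.5,0,0,0,0]]]'
python3 - <<'E'
from h import *
snap("wrist","w1"); o=get_obs();print(o["eef_pos"],Rot.from_quat(o["tool_rot"]).as_matrix().round(3),o["joint_pos"])
E
```

```text
clock: 0.78
eef_pos: [0.6401, 0.2113, 0.2036]
tool_rot: [0.894, 0.449, -0.001, -0.0]
ft_force: [0.6, -0.5, 0.2]
grip_width: 0.0849
clock: 1.4
eef_pos: [0.6401, 0.2106, 0.2045]
tool_rot: [0.894, 0.448, -0.001, -0.0]
ft_force: [0.4, -0.7, -0.2]
grip_width: 0.0849
[0.64008484 0.21073788 0.2043177 ] [[ 0.598  0.802 -0.001]
 [ 0.802 -0.598 -0.   ]
 [-0.001 -0.001 -1.   ]] [3.17909627e-01 6.17995115e-01 4.75814926e-01 1.42994539e+00
 3.42818793e-04 9.58501165e-01]
```

View pics/w1.png

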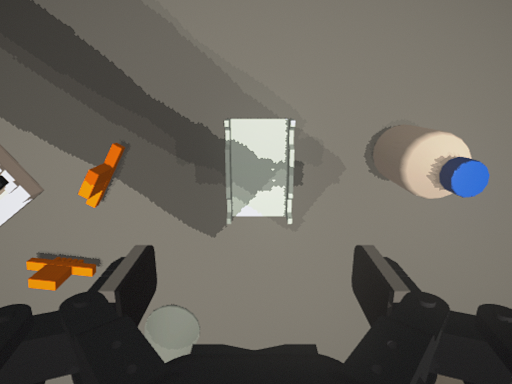

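The wrist view shows the large tray at (261,168), with walls along the image vertical. The bottle (430,165) is well clear.

```bash
cat >> h.py <<'E'
def tool(o,P,zt,yaw=None):
    "tool-frame shift (cm) to bring TCP to world P, and the roll to make tool x point along yaw(deg) mod 180"
    R=Rot.from_quat(o["tool_rot"]).as_matrix()
    s=R.T@(np.array([P[0],P[1],zt])-o["eef_pos"])*100
    cur=np.degrees(np.arctan2(R[1,0],R[0,0])); r=None
    if yaw is not None: r=round(-((yaw-cur+90)%180-90),2)
    return s.round(2),"roll",r,"curyaw",cur.round(2)
def blobs(p,d,i,zlo,zhi,ctr,rad,col=None):
    W=cloud(d,i); m=(W[...,2]>zlo)&(W[...,2]<zhi)&(np.hypot(W[...,0]-ctr[0],W[...,1]-ctr[1])<rad)
    if col is not None: m&=col(p.astype(int))
    return W,m
E
python3 - <<'E'
from h import *
o=get_obs(); z=np.load("pics/w1.npz"); W,m=blobs(z["p"],z["d"],z,0.018,0.04,(.64,.209),.09)
print(m.sum(),rect(W[m]),np.percentile(W[m][:,2],[5,50,95]))
W,m=blobs(z["p"],z["d"],z,0.002,0.04,(.64,.209),.09)
print(m.sum(),rect(W[m]))
print(np.nanmedian(W[0:40,100:200,2]))
print(tool(o,(.6394,.2088),.02,54))
E
```

```text
900 (array([644. , 213.3]), 99.6, 64.0, -36.7) [0.01830458 0.02557362 0.02712995]
6747 (array([631.5, 216.1]), 172.8, 154.6, 53.2)
0.0001986326647356684
(array([-0.18,  0.08, 18.43]), 'roll', np.float64(-0.7), 'curyaw', np.float64(53.3))
```

```bash
python3 -m inch '[[[8.5,0.44,0.16,4,0],[8.5,0.44,0.16,8,0],[8.5,0.44,0.16,12,0],[8.5,0.44,0.16,15,0],[8.5,0.44,0.16,15,0]]]'
python3 -m inch '[[[8.5,0,0,1.5,0],[8.5,0,0,3.1,0],[8.5,0,0,3.1,0],[7,0,0,3.1,0],[6,0,0,3.1,0]]]'
python3 -m inch '[[[5.5,0,0,0,0],[5.5,0,0,0,0],[5.5,0,0,0,0],[5.5,0,0,0,0],[5.5,0,0,0,0]]]'
python3 - <<'E'
from h import *
snap("wrist","w2")
E
```

```text
clock: 2.08
eef_pos: [0.6413, 0.2123, 0.0512]
tool_rot: [0.894, 0.448, -0.004, -0.001]
ft_force: [-0.7, -0.8, 0.2]
grip_width: 0.085
clock: 2.7
eef_pos: [0.6423, 0.2127, 0.0221]
tool_rot: [0.894, 0.448, -0.002, -0.001]
ft_force: [0.4, 0.5, -0.8]
grip_width: 0.0625
clock: 3.32
eef_pos: [0.6422, 0.2126, 0.0219]
tool_rot: [0.894, 0.448, -0.003, -0.001]
ft_force: [-0.3, -0.3, -0.5]
grip_width: 0.0625
```

View pics/w2.png

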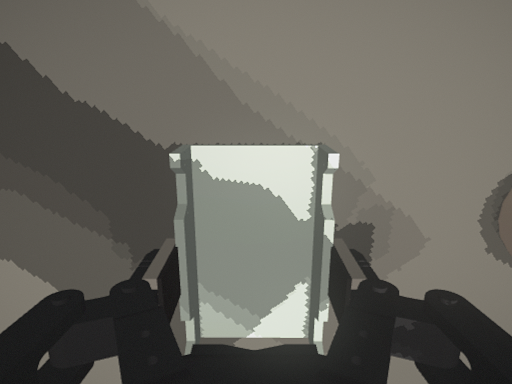

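```bash
python3 -m inch '[[[5.5,0,0,-3,0],[5.5,0,0,-7,0],[5.5,0,0,-11,0],[5.5,0,0,-15,0],[5.5,0,0,-18,0]]]'
python3 - <<'E'
from h import *
o=get_obs(); print(tool(o,(.600,-.075),.2,60)); print(tool(o,(.558,-.363),.2,70))
E
```

```text
clock: 4.0
eef_pos: [0.6436, 0.213, 0.2043]
tool_rot: [0.894, 0.448, -0.001, -0.0]
ft_force: [-0.2, 0.1, -0.5]
grip_width: 0.0624
(array([-25.69,  13.73,   0.46]), 'roll', np.float64(-6.72), 'curyaw', np.float64(53.28))
(array([-51.29,  27.58,   0.48]), 'roll', np.float64(-16.72), 'curyaw', np.float64(53.28))
```

```bash
python3 -m inch '[[[5.5,-5.1,2.8,0,0],[5.5,-10.2,5.6,0,0],[5.5,-15.3,8.4,0,0],[5.5,-20.4,11,0,0],[5.5,-25.7,13.8,0,0]]]'
python3 -m inch '[[[5.5,-5.1,2.8,0,-3],[5.5,-10.2,5.6,0,-7],[5.5,-15.3,8.4,0,-11],[5.5,-20.4,11,0,-14],[5.5,-25.7,13.8,0,-16.7]]]'
python3 -m inch '[[[5.5,0,0,0,0],[5.5,0,0,0,0],[5.5,0,0,0,0],[5.5,0,0,0,0],[5.5,0,0,0,0]]]'
python3 - <<'E'
from h import *
snap("wrist","w3"); z=np.load("pics/w3.npz"); o=get_obs(); print(o["joint_pos"])
W,m=blobs(z["p"],z["d"],z,0.0225,0.045,(.445,-.322),.11)
print(m.sum(),rect(W[m]),np.percentile(W[m][:,2],[5,50,95]))
W,m=blobs(z["p"],z["d"],z,0.006,0.045,(.445,-.322),.11)
print(m.sum(),rect(W[m]),np.percentile(W[m][:,2],[5,50,95]))
W,m=blobs(z["p"],z["d"],z,0.005,0.02,(.445,-.322),.11,lambda p:(p[...,0]>120)&(p[...,1]<80))
print(m.sum(),rect(W[m]),np.percentile(W[m][:,2],[5,50,95]))
E
```

```text
clock: 4.62
eef_pos: [0.6001, -0.0771, 0.2047]
tool_rot: [0.894, 0.449, -0.001, -0.0]
ft_force: [0.8, 0.1, -1.4]
grip_width: 0.0621
clock: 5.25
eef_pos: [0.5567, -0.3673, 0.2052]
tool_rot: [0.819, 0.574, -0.001, -0.0]
ft_force: [2.0, -1.2, -0.6]
grip_width: 0.0622
clock: 5.88
eef_pos: [0.5572, -0.3662, 0.2054]
tool_rot: [0.818, 0.575, -0.001, -0.0]
ft_force: [1.0, -0.6, -1.8]
grip_width: 0.0626
[-0.58112038  0.60131182  0.44975237  1.42018311 -0.00145893 -0.23541742]
969 (array([ 495.8, -338.9]), 83.3, 22.8, 72.1) [0.02288359 0.02625718 0.03020533]
10410 (array([ 461.4, -327.8]), 95.1, 84.2, -18.1) [0.01102637 0.0124525  0.02588304]
2590 (array([ 451.3, -324.2]), 72.7, 60.4, -18.0) [0.01133473 0.01262304 0.0138724 ]
```

View pics/w3.png

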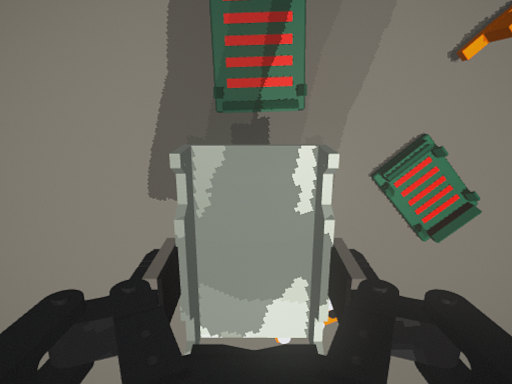

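The large stand (258,50) is cut off at the top edge, and the small stand is visible at (427,188). I'll move towards tool -y and look again.

```bash
python3 -m inch '[[[5.5,0,-1,-0.5,0],[5.5,0,-2.5,-1.5,0],[5.5,0,-4,-2,0],[5.5,0,-4,-2,0],[5.5,0,-4,-2,0]]]'
cat > st.py <<'E'
from h import *
import sys
def stand(z,c,rad):
    W,m=blobs(z["p"],z["d"],z,0.006,0.045,c,rad)
    print("all",m.sum(),rect(W[m]),np.percentile(W[m][:,2],[5,50,95]).round(4))
    W,m=blobs(z["p"],z["d"],z,0.02,0.045,c,rad)
    print("walls",m.sum(),rect(W[m]))
    W,m=blobs(z["p"],z["d"],z,0.005,0.02,c,rad,lambda p:(p[...,0]>110)&(p[...,1]<80))
    print("strips",m.sum(),rect(W[m]),np.percentile(W[m][:,2],[5,50,95]).round(4))
E
python3 - <<'E'
from st import *
snap("wrist","w4"); z=np.load("pics/w4.npz"); stand(z,(.445,-.322),.09); stand(z,(.635,-.209),.07)
z=np.load("pics/w3.npz"); stand(z,(.635,-.209),.07)
E
```

```text
clock: 6.55
eef_pos: [0.5195, -0.353, 0.2261]
tool_rot: [0.818, 0.575, -0.001, 0.0]
ft_force: [-0.3, 1.0, -0.9]
grip_width: 0.0623
all 11109 (array([ 445.3, -322.6]), 119.4, 84.1, -18.1) [0.0111 0.0125 0.0265]
walls 1543 (array([ 444. , -322.5]), 117.0, 83.0, -18.3)
strips 2689 (array([ 447.5, -322.6]), 80.4, 60.4, -18.0) [0.0113 0.0126 0.0139]
all 5408 (array([ 635.7, -211.8]), 94.9, 66.2, 21.2) [0.0111 0.0129 0.0287]
walls 1338 (array([ 635.2, -212.2]), 93.6, 64.9, 21.2)
strips 992 (array([ 636., -211.]), 58.0, 42.7, 21.4) [0.0117 0.0127 0.0139]
all 6630 (array([ 635.7, -211.8]), 94.7, 66.4, 21.2) [0.0111 0.0129 0.0288]
walls 1647 (array([ 635.4, -211.9]), 93.2, 65.1, 21.1)
strips 1206 (array([ 636.3, -210.9]), 57.7, 42.9, 21.5) [0.0116 0.0128 0.014 ]
```

View pics/w4.png

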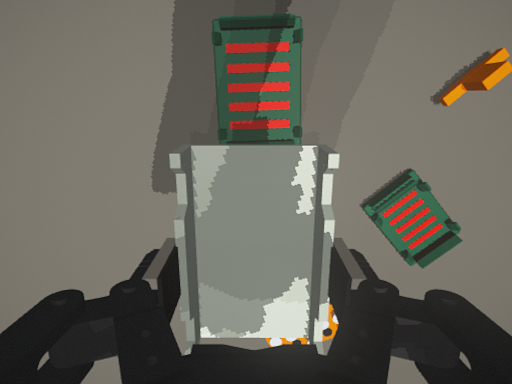

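```bash
python3 - <<'E'
from h import *
a=np.radians(-18.1); u=np.array([np.cos(a),np.sin(a)]); n=np.array([-u[1],u[0]])
for f in ("w3","w4"):
    z=np.load(f"pics/{f}.npz")
    W,m=blobs(z["p"],z["d"],z,0.006,0.045,(.445,-.322),.10); q=W[m][:,:2]
    s=(q-[.445,-.322])@u*1000; t=(q-[.445,-.322])@n*1000
    print(f,np.percentile(s,[0,.1,.5,99.5,99.9,100]).round(1),np.percentile(t,[0,.1,.5,99.5,99.9,100]).round(1))
z=np.load("pics/w4.npz"); W=cloud(z["d"],z)
o=get_obs(); R=Rot.from_quat(o["tool_rot"]).as_matrix(); T=(W-o["eef_pos"])@R*1000
for v,u_ in [(150,178),(150,332),(160,178),(210,180),(150,250),(250,250),(320,250),(335,210),(345,190),(240,183),(200,183)]: print(v,u_,T[v,u_].round(1))
E
```

```text
w3 [-30.1 -29.6 -28.8  64.3  64.8  65. ] [-42.5 -42.3 -41.9  40.9  41.5  41.7]
w4 [-59.2 -58.9 -58.4  57.1  58.1  60.1] [-42.5 -42.3 -41.9  40.9  41.3  41.6]
150 178 [-30.9 -48.5   4.7]
150 332 [ 31.2 -48.4   4.9]
160 178 [-29.  -46.2  -5. ]
210 180 [-30.9 -24.1   1.2]
150 250 [ -2.1 -46.3  18.6]
250 250 [-2.2  1.7 16.9]
320 250 [-2.4 41.3 17.3]
335 210 [-23.2  49.8  16.5]
345 190 [-30.4  43.    1.4]
240 183 [-28.9 -13.7  -5.4]
200 183 [-30.  -27.7   3.6]
```

```bash
python3 - <<'E'
from h import *
o=get_obs(); print(tool(o,(.4467,-.3230),.08,71.9))
E
```

```text
(array([ 0.37, -7.87, 14.57]), 'roll', np.float64(-1.72), 'curyaw', np.float64(70.18))
```

```bash
python3 -m inch '[[[5.5,0.1,-3,0,-0.7],[5.5,0.37,-6,2,-1.7],[5.5,0.37,-7.87,7,-1.7],[5.5,0.37,-7.87,12,-1.7],[5.5,0.37,-7.87,14.5,-1.7]]]'
python3 -m inch '[[[5.5,0,0,0,0],[5.5,0,0,0,0],[5.5,0,0,0,0],[5.5,0,0,0,0],[5.5,0,0,0,0]]]'
python3 - <<'E'
from h import *
o=get_obs(); print(tool(o,(.4467,-.3230),.035,71.9))
E
```

```text
clock: 7.22
eef_pos: [0.445, -0.3218, 0.0776]
tool_rot: [0.81, 0.587, -0.001, -0.002]
ft_force: [-0.8, 0.2, -1.2]
grip_width: 0.0625
clock: 7.85
eef_pos: [0.4454, -0.3221, 0.0784]
tool_rot: [0.81, 0.587, -0.001, -0.001]
ft_force: [-0.2, 0.3, -0.9]
grip_width: 0.0627
(array([-0.05,  0.17,  4.34]), 'roll', np.float64(-0.02), 'curyaw', np.float64(71.88))
```

```bash
python3 -m inch '[[[5.5,-0.05,0.15,1,0],[5.5,-0.05,0.15,2,0],[5.5,-0.05,0.15,3,0],[5.5,-0.05,0.15,3.8,0],[5.5,-0.05,0.15,4.3,0]]]'
python3 -m inch '[[[5.5,0,0,0.05,0],[5.5,0,0,0.1,0],[5.5,0,0,0.1,0],[5.5,0,0,0.1,0],[5.5,0,0,0.1,0]]]'
python3 - <<'E'
from h import *
o=get_obs(); print(tool(o,(.4467,-.3230),.035,71.9))
E
```

```text
clock: 8.48
eef_pos: [0.4462, -0.3227, 0.0344]
tool_rot: [0.81, 0.587, -0.001, -0.002]
ft_force: [-0.3, 0.6, -1.4]
grip_width: 0.0626
clock: 9.1
eef_pos: [0.4464, -0.3229, 0.0337]
tool_rot: [0.81, 0.587, -0.001, -0.002]
ft_force: [0.4, -0.3, 0.8]
grip_width: 0.0626
(array([-0.  ,  0.03, -0.13]), 'roll', np.float64(-0.02), 'curyaw', np.float64(71.88))
```

```bash
python3 -m inch '[[[6.6,0,0,0,0],[7.2,0,0,0,0],[8.0,0,0,0,0],[8.5,0,0,0,0],[8.5,0,0,0,0]]]'
python3 -m inch '[[[8.5,0,0,-2,0],[8.5,0,0,-6,0],[8.5,0,0,-10,0],[8.5,0,0,-14,0],[8.5,0,0,-17,0]]]'
python3 - <<'E'
from h import *
snap("wrist","w5"); z=np.load("pics/w5.npz")
W,m=blobs(z["p"],z["d"],z,0.033,0.045,(.4476,-.3233),.08,lambda p:p.min(-1)>70)
print(m.sum(),rect(W[m]),np.percentile(W[m][:,2],[5,50,95]))
W,m=blobs(z["p"],z["d"],z,0.006,0.045,(.445,-.322),.09)
print(m.sum(),rect(W[m]))
o=get_obs(); print(tool(o,(.45,.0),.22,60),tool(o,(.46,.30),.22,62))
E
```

```text
clock: 9.72
eef_pos: [0.4464, -0.3229, 0.0337]
tool_rot: [0.81, 0.587, -0.001, -0.002]
ft_force: [-0.7, -0.3, -0.7]
grip_width: 0.0851
clock: 10.35
eef_pos: [0.4475, -0.3233, 0.2058]
tool_rot: [0.81, 0.587, -0.001, -0.001]
ft_force: [0.6, 0.1, -0.7]
grip_width: 0.0851
710 (array([ 447.7, -323.7]), 99.8, 64.0, -18.4) [0.03415213 0.03789919 0.03927952]
10804 (array([ 447.9, -323.5]), 124.7, 84.2, -18.2)
(array([30.87, -9.99, -1.14]), 'roll', np.float64(11.88), 'curyaw', np.float64(71.88)) (array([ 59.69, -18.37,  -1.25]), 'roll', np.float64(9.88), 'curyaw', np.float64(71.88))
```

View pics/w5.png

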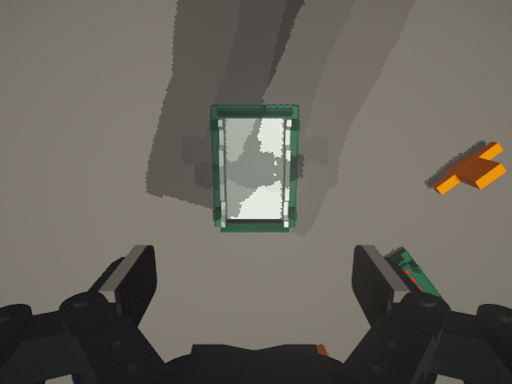

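The large tray is seated at (447.7,-323.7), with the wall top at 38 mm and 0.2 mm off the stand centre. Next is the small tray.

```bash
python3 -m inch '[[[8.5,5.8,-1.8,-0.1,2],[8.5,11.6,-3.6,-0.3,4],[8.5,17.4,-5.4,-0.5,6],[8.5,23.2,-7.2,-0.7,8],[8.5,29,-9,-1,10]]]'
python3 - <<'E'
from h import *
o=get_obs();print(tool(o,(.462,.335),.21,62))
E
```

```text
clock: 11.02
eef_pos: [0.4533, -0.019, 0.2186]
tool_rot: [0.858, 0.514, 0.0, 0.002]
ft_force: [1.5, 0.1, -0.2]
grip_width: 0.0848
(array([ 31.61, -15.97,   0.73]), 'roll', np.float64(-0.2), 'curyaw', np.float64(61.8))
```

```bash
python3 -m inch '[[[8.5,5.5,-2.7,0,0],[8.5,11,-5.5,0.2,0],[8.5,16.5,-8.3,0.4,0],[8.5,22,-11.1,0.7,0],[8.5,27.5,-13.9,0.7,0]]]'
python3 -m inch '[[[8.5,2,-1,0,0],[8.5,4.1,-2.1,0,0],[8.5,4.1,-2.1,0,0],[8.5,4.1,-2.1,0,0],[8.5,4.1,-2.1,0,0]]]'
python3 - <<'E'
from h import *
snap("wrist","w6"); z=np.load("pics/w6.npz")
W,m=blobs(z["p"],z["d"],z,0.018,0.04,(.461,.337),.07)
print(m.sum(),r:=rect(W[m]),np.percentile(W[m][:,2],[5,50,95]))
o=get_obs(); print(tool(o,r[0]/1000,.022,r[3]+90))
E
```

```text
clock: 11.65
eef_pos: [0.4604, 0.2909, 0.21]
tool_rot: [0.858, 0.514, 0.0, 0.003]
ft_force: [0.7, -0.1, 1.0]
grip_width: 0.0847
clock: 12.28
eef_pos: [0.4613, 0.336, 0.2098]
tool_rot: [0.858, 0.513, 0.0, 0.003]
ft_force: [-0.7, -0.6, 0.4]
grip_width: 0.0848
546 (array([462.3, 336.5]), 70.3, 46.0, -27.5) [0.01820457 0.02435589 0.02695338]
(array([ 0.13, -0.03, 18.79]), 'roll', np.float64(-0.77), 'curyaw', np.float64(61.73))
```

View pics/w6.png

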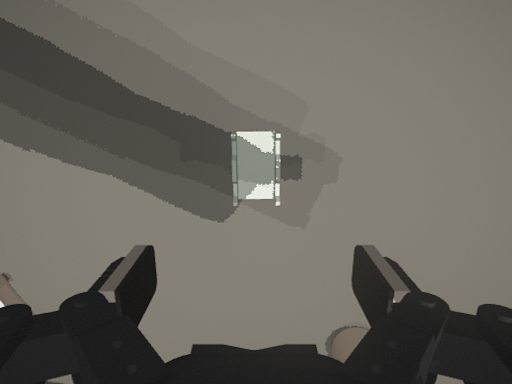

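The small tray is at (256,168) in the wrist view. It measures 70.3 x 46.0 mm, as it should. Descending to grasp it.

```bash
python3 -m inch '[[[8.5,0.13,0,4,-0.8],[8.5,0.13,0,9,-0.8],[8.5,0.13,0,14,-0.8],[8.5,0.13,0,17,-0.8],[8.5,0.13,0,18.6,-0.8]]]'
python3 -m inch '[[[8.5,0,0,0,0],[6.5,0,0,0,0],[5,0,0,0,0],[4,0,0,0,0],[4,0,0,0,0]]]'
python3 -m inch '[[[4,0,0,0,0],[4,0,0,0,0],[4,0,0,0,0],[4,0,0,0,0],[4,0,0,0,0]]]'
python3 -m inch '[[[4,0,0,-3,0],[4,0,0,-7,0],[4,0,0,-11,0],[4,0,0,-15,0],[4,0,0,-19,0]]]'
python3 - <<'E'
from h import *
snap("wrist","w7"); z=np.load("pics/w7.npz"); W=cloud(z["d"],z)
o=get_obs(); R=Rot.from_quat(o["tool_rot"]).as_matrix(); T=(W-o["eef_pos"])@R*1000
m=(abs(T[...,2]-3)<25)&(abs(T[...,0])<24)&(abs(T[...,1])<60)&(z["p"].min(-1)>80)
q=T[m]; print(m.sum(),np.percentile(q,[0.2,1,50,99,99.8],axis=0).round(1))
u=np.radians(21.2+90); print(tool(o,(.600,.1),.21),tool(o,(.6355,-.2118),.22,111.2))
E
```

```text
clock: 12.95
eef_pos: [0.4619, 0.335, 0.0223]
tool_rot: [0.855, 0.519, -0.001, 0.003]
ft_force: [-0.3, 0.2, -0.1]
grip_width: 0.0849
clock: 13.58
eef_pos: [0.4631, 0.3359, 0.0241]
tool_rot: [0.855, 0.519, 0.001, 0.003]
ft_force: [-0.1, -0.6, 6.2]
grip_width: 0.0444
clock: 14.2
eef_pos: [0.463, 0.3359, 0.0241]
tool_rot: [0.855, 0.519, 0.001, 0.003]
ft_force: [-1.0, 0.3, 1.7]
grip_width: 0.0447
clock: 14.82
eef_pos: [0.462, 0.3364, 0.215]
tool_rot: [0.855, 0.519, 0.0, 0.003]
ft_force: [0.7, 0.7, -0.5]
grip_width: 0.0444
14586 [[-23.9 -37.6 -19.4]
 [-23.6 -37.4 -12.1]
 [ -1.3  -7.   25.9]
 [ 22.7  31.8  27.6]
 [ 23.7  32.5  27.9]]
(array([-14.84,  23.03,   1.25]), 'roll', None, 'curyaw', np.float64(62.47)) (array([-40.85,  40.6 ,   0.24]), 'roll', np.float64(-48.73), 'curyaw', np.float64(62.47))
```

View pics/w7.png

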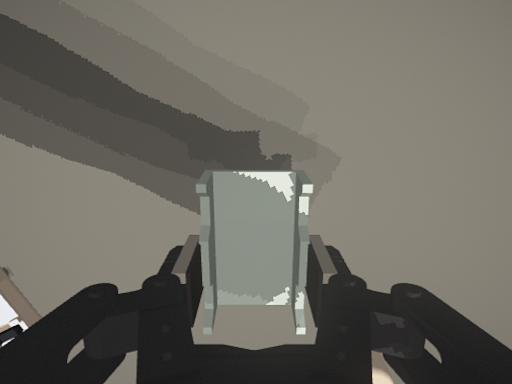

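```bash
python3 - <<'E'
from h import *
snap("wrist","w8"); z=np.load("pics/w8.npz"); W=cloud(z["d"],z)
o=get_obs(); R=Rot.from_quat(o["tool_rot"]).as_matrix(); T=(W-o["eef_pos"])@R*1000
for v in range(165,345,8): print(v,T[v,255].round(1),T[v,205].round(1),T[v,301].round(1))
for u in range(195,320,8): print(u,T[220,u].round(1))
E
```

```text
165 [  0.9   1.4 218.6] [-52.3   1.3 218.1] [ 50.2   1.9 220.7]
173 [  0.  -35.7  17.1] [-22.3 -36.4  14.5] [ 20.5 -36.3  14.4]
181 [  0.  -31.9  17.5] [-20.3 -36.3   0.1] [ 18.5 -36.3  -0.1]
189 [  0.  -28.   17.9] [-19.8 -34.1  -4.2] [ 18.4 -33.6  -2.3]
197 [  0.  -24.1  17.8] [-21.1 -28.5   3.5] [ 19.3 -28.5   3.5]
205 [  0.  -20.2  17.8] [-21.2 -24.9   3.6] [ 19.5 -24.9   3.4]
213 [  0.  -16.3  17.7] [-21.3 -21.5   3.1] [ 19.7 -21.3   3.7]
221 [  0.  -12.5  17.1] [-21.5 -17.7   3.5] [ 19.7 -17.8   3.3]
229 [ 0.  -8.1 17.7] [-21.5 -14.5   2.4] [ 19.5 -15.1   0.9]
237 [ 0.  -3.8 18.3] [-20.8 -13.1  -3. ] [ 19.1 -12.9  -2.5]
245 [ 0.   0.2 17.7] [-20.8 -10.   -4. ] [19.1 -9.9 -3.9]
253 [ 0.   4.5 17.7] [-21.   -6.2  -3.7] [19.3 -5.9 -3.2]
261 [ 0.   9.1 18.3] [-21.1  -2.7  -4.2] [19.4 -2.3 -3.5]
269 [ 0.  12.9 17.2] [-21.3   1.2  -3.8] [19.5  1.3 -3.6]
277 [ 0.1 18.4 19. ] [-21.5   5.3  -3.2] [19.7  5.2 -3.5]
285 [ 0.1 22.3 17.9] [-21.6   9.   -3.6] [19.7  8.6 -4.3]
293 [ 0.1 27.1 18.2] [-22.9  17.3   3.1] [21.1 17.6  3.5]
301 [ 0.1 31.7 18.1] [-23.1  21.5   3.1] [21.5 22.6  4.6]
309 [  1.  180.9 221.3] [-23.4  26.4   4.1] [21.4 26.   3.3]
317 [  1.  192.  220.8] [-23.   28.3   0.6] [20.9 27.4 -0.5]
325 [  1.  204.4 221.9] [-22.6  30.   -2.6] [20.8 30.4 -2.2]
333 [  1.  216.  221.7] [-22.8  34.2  -2.8] [20.7 33.3 -4. ]
341 [  1.  226.8 220.4] [-62.  227.2 221. ] [ 59.  228.  221.7]
195 [-66.5  64.5 220.3]
203 [-22.3 -18.2   3.4]
211 [-19.7 -16.1   8.9]
219 [-17.1 -12.5  18.3]
227 [-13.3 -12.4  18.6]
235 [ -9.4 -12.9  17.4]
243 [ -5.7 -12.6  18. ]
251 [ -1.9 -12.8  17.6]
259 [  1.9 -12.8  17.6]
267 [  5.7 -12.9  17.4]
275 [  9.5 -12.9  17.3]
283 [ 13.3 -12.7  17.7]
291 [ 17.2 -12.6  17.9]
299 [ 19.  -17.8   4.5]
307 [ 59.4  64.8 220.8]
315 [ 68.4  64.8 220.7]
```

```bash
python3 -m inch '[[[4,-4,4,0,-5],[4,-8.1,8.1,0,-10],[4,-12.2,12.2,0,-15],[4,-16.3,16.3,0,-20],[4,-20.4,20.3,0,-25]]]'
python3 - <<'E'
from h import *
o=get_obs();print(tool(o,(.6364,-.2114),.21,111.2))
E
```

```text
clock: 15.55
eef_pos: [0.55, 0.0616, 0.2185]
tool_rot: [0.722, 0.692, 0.004, 0.003]
ft_force: [0.9, 0.7, -0.5]
grip_width: 0.0448
(array([-26.92,   9.74,   0.89]), 'roll', np.float64(-23.56), 'curyaw', np.float64(87.64))
```

```bash
python3 -m inch '[[[4,-5.4,1.9,0,-5],[4,-10.8,3.8,0,-10],[4,-16.2,5.7,0,-15],[4,-21.6,7.7,0,-20],[4,-26.9,9.7,0.8,-23.6]]]'
python3 -m inch '[[[4,0,0,3,0],[4,0,0,7,0],[4,0,0,10,0],[4,0,0,12,0],[4,0,0,12,0]]]'
python3 -m inch '[[[4,0,0,0,0],[4,0,0,0,0],[4,0,0,0,0],[4,0,0,0,0],[4,0,0,0,0]]]'
python3 - <<'E'
from h import *
o=get_obs();print(tool(o,(.6364,-.2114),.038,111.2))
E
```

```text
clock: 16.18
eef_pos: [0.6363, -0.2131, 0.21]
tool_rot: [0.564, 0.826, 0.003, 0.004]
ft_force: [0.8, 0.0, -0.0]
grip_width: 0.0443
clock: 16.8
eef_pos: [0.635, -0.2121, 0.0862]
tool_rot: [0.564, 0.826, 0.002, 0.0]
ft_force: [-0.4, 0.4, -0.5]
grip_width: 0.0447
clock: 17.42
eef_pos: [0.6352, -0.2121, 0.0866]
tool_rot: [0.564, 0.826, 0.003, 0.0]
ft_force: [0.9, 0.4, 0.1]
grip_width: 0.0444
(array([0.01, 0.12, 4.86]), 'roll', np.float64(0.15), 'curyaw', np.float64(111.35))
```

```bash
python3 -m inch '[[[4,0,0.1,1.2,0.1],[4,0,0.1,2.5,0.1],[4,0,0.1,3.7,0.1],[4,0,0.1,4.6,0.1],[4,0,0.1,4.9,0.1]]]'
python3 -m inch '[[[4,0,0,0.1,0],[4,0,0,0.2,0],[4,0,0,0.2,0],[4,0,0,0.2,0],[4,0,0,0.2,0]]]'
python3 - <<'E'
from h import *
o=get_obs();print(tool(o,(.6364,-.2114),.036,111.2))
E
```

```text
clock: 18.05
eef_pos: [0.6357, -0.2114, 0.0363]
tool_rot: [0.565, 0.825, 0.002, -0.0]
ft_force: [0.3, -0.2, 0.4]
grip_width: 0.0444
clock: 18.68
eef_pos: [0.6358, -0.2114, 0.0362]
tool_rot: [0.565, 0.825, 0.002, 0.0]
ft_force: [-2.9, 1.3, 5.2]
grip_width: 0.0442
(array([-0.02,  0.05,  0.02]), 'roll', np.float64(0.05), 'curyaw', np.float64(111.25))
```

```bash
python3 -m inch '[[[4.8,0,0,0,0],[5.6,0,0,0,0],[6.8,0,0,0,0],[8,0,0,0,0],[8.5,0,0,0,0]]]'
python3 -m inch '[[[8.5,0,0,-1,0],[8.5,0,0,-5,0],[8.5,0,0,-9,0],[8.5,0,0,-13,0],[8.5,0,0,-17,0]]]'
python3 - <<'E'
from h import *
snap("wrist","w9"); z=np.load("pics/w9.npz")
W,m=blobs(z["p"],z["d"],z,0.033,0.045,(.6355,-.2118),.06,lambda p:p.min(-1)>70)
print(m.sum(),rect(W[m]),np.percentile(W[m][:,2],[5,50,95]))
W,m=blobs(z["p"],z["d"],z,0.006,0.045,(.6355,-.2118),.07)
print(m.sum(),rect(W[m]))
o=get_obs(); print(tool(o,(.47,.02),.25,-5))
E
```

```text
clock: 19.3
eef_pos: [0.6358, -0.2114, 0.036]
tool_rot: [0.565, 0.825, 0.002, -0.0]
ft_force: [-0.1, 0.1, -0.7]
grip_width: 0.0852
clock: 19.92
eef_pos: [0.6353, -0.2121, 0.2084]
tool_rot: [0.565, 0.825, 0.003, 0.001]
ft_force: [0.1, -0.5, 0.3]
grip_width: 0.0852
389 (array([ 635. , -212.4]), 70.3, 45.9, 21.2) [0.0338169  0.037829   0.03920568]
6352 (array([ 636.5, -211.4]), 94.3, 65.9, 21.1)
(array([27.77, -7.14, -3.69]), 'roll', np.float64(-63.75), 'curyaw', np.float64(111.25))
```

View pics/w9.png

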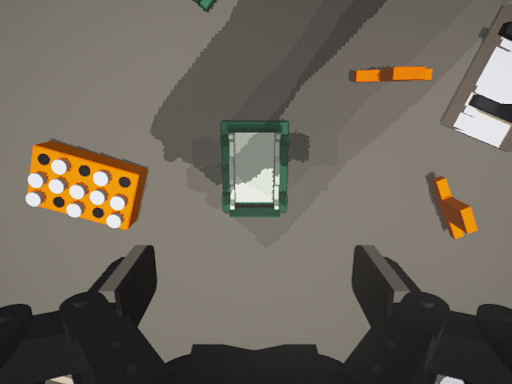

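The small tray is seated, about 1.3 mm off the stand centre with its wall top at 37.8 mm. Next are the combs, so I'm moving over the rack.

```bash
python3 -m inch '[[[8.5,4.5,-1.5,-0.5,-10],[8.5,9,-3,-1,-20],[8.5,14,-4,-1,-30],[8.5,19,-5,-1,-40],[8.5,24,-6,-1,-50]]]'
python3 - <<'E'
from h import *
o=get_obs(); print(tool(o,(.465,-.01),.21,-5))
E
```

```text
clock: 20.6
eef_pos: [0.4938, -0.0098, 0.2242]
tool_rot: [0.16, 0.987, 0.001, 0.007]
ft_force: [0.4, 1.0, 0.0]
grip_width: 0.0855
(array([ 2.75, -0.94,  1.38]), 'roll', np.float64(-13.44), 'curyaw', np.float64(161.56))
```

```bash
python3 -m inch '[[[8,1,-0.3,0,-6],[6,2.7,-0.9,0,-13.4],[4,2.7,-0.9,0,-13.4],[4,2.7,-0.9,0,-13.4],[4,2.7,-0.9,0,-13.4]]]'
python3 - <<'E'
from h import *
snap("wrist","w10"); z=np.load("pics/w10.npz"); o=get_obs(); print(o["eef_pos"])
W=cloud(z["d"],z)
for lo,hi in [(.044,.08),(.028,.044),(.012,.026)]:
    m=(W[...,2]>lo)&(W[...,2]<hi)&(abs(W[...,0]-.465)<.075)&(abs(W[...,1]+.017)<.065)
    l,k=ndimage.label(m)
    for j in range(1,k+1):
        s=l==j
        if s.sum()>60: print(lo,np.argwhere(s).mean(0)[::-1].round(),s.sum(),rect(W[s]),np.percentile(W[s][:,2],[50,98]).round(4),z["p"][s].mean(0).round())
E
```

```text
clock: 21.22
eef_pos: [0.4661, -0.0099, 0.2239]
tool_rot: [0.045, 0.999, 0.001, 0.008]
ft_force: [-0.3, 0.2, -0.6]
grip_width: 0.04
[ 0.46596396 -0.00995666  0.22378712]
0.044 [282. 166.] 552 (array([442.9, -16. ]), 40.3, 10.0, -89.7) [0.0621 0.0635] [72. 69. 63.]
0.044 [216. 169.] 411 (array([503. , -18.6]), 26.1, 10.3, -89.3) [0.0619 0.0635] [83. 82. 80.]
0.028 [278. 129.] 293 (array([443. , -45.9]), 27.7, 10.0, -89.8) [0.0322 0.0389] [78. 73. 68.]
0.028 [219. 159.] 463 (array([502.9, -18.6]), 67.9, 10.3, -89.8) [0.0323 0.0425] [84. 81. 79.]
0.028 [283. 197.] 148 (array([442.7,  18.7]), 18.8, 10.1, 86.7) [0.0323 0.034 ] [85. 84. 79.]
0.012 [296. 124.] 195 (array([427.5, -48.8]), 19.9, 12.1, 0.4) [0.0221 0.0252] [228. 214. 192.]
0.012 [233. 130.] 807 (array([488.7, -47.8]), 81.5, 13.8, 0.2) [0.0223 0.0259] [228. 218. 202.]
0.012 [300. 186.] 190 (array([425.8,  15. ]), 17.2, 12.1, -0.9) [0.0222 0.0239] [217. 215. 205.]
0.012 [251. 191.] 609 (array([479.5,  15.1]), 63.5, 13.4, -0.1) [0.0222 0.0255] [216. 214. 206.]
0.012 [207. 194.] 196 (array([519.5,  15.3]), 19.5, 12.6, -0.9) [0.0223 0.0256] [214. 212. 209.]
```

View pics/w10.png

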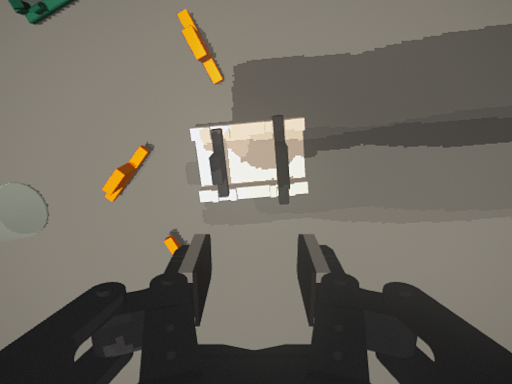

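The wrist view shows the large comb at (282,166) and the small comb at (216,169). World positions are (443,-16) and (503,-18.6), and the sizes match (handles 40 and 26 mm wide). Grasping the large comb with a partly open gripper, because the other comb is 60 mm away.

```bash
python3 - <<'E'
from h import *
o=get_obs(); print(tool(o,(.4429,-.016),.10,0.2))
E
```

```text
(array([ 2.43, -0.83, 12.34]), 'roll', np.float64(-5.31), 'curyaw', np.float64(174.89))
```

```bash
python3 -m inch '[[[4,1,-0.4,1,-3],[4,2.4,-0.8,4,-5.3],[4,2.4,-0.8,8,-5.3],[4,2.4,-0.8,12.3,-5.3],[4,2.4,-0.8,12.3,-5.3]]]'
python3 -m inch '[[[4,0,0,0,0],[4,0,0,0,0],[4,0,0,0,0],[4,0,0,0,0],[4,0,0,0,0]]]'
python3 - <<'E'
from h import *
snap("wrist","w11"); z=np.load("pics/w11.npz"); o=get_obs()
W=cloud(z["d"],z); m=(W[...,2]>.05)&(W[...,2]<.07)&(abs(W[...,0]-.443)<.02)&(abs(W[...,1]+.017)<.04)
print(rect(W[m]),W[m][:,2].max()); print(tool(o,(.4429,-.016),.046,0.2),o["tool_rot"])
E
```

```text
clock: 21.9
eef_pos: [0.4404, -0.0157, 0.0977]
tool_rot: [-0.001, 1.0, 0.0, 0.004]
ft_force: [-0.4, 0.7, 0.3]
grip_width: 0.0402
clock: 22.52
eef_pos: [0.4406, -0.0157, 0.098]
tool_rot: [-0.001, 1.0, 0.0, 0.004]
ft_force: [0.0, 0.2, 1.3]
grip_width: 0.0398
(array([442.9, -16.4]), 40.3, 9.7, -89.7) 0.06408372858889298
(array([-0.19, -0.03,  5.2 ]), 'roll', np.float64(-0.04), 'curyaw', np.float64(-179.84)) [-1.37573449e-03  9.99990970e-01  3.60479774e-04  4.00458457e-03]
```

View pics/w11.png

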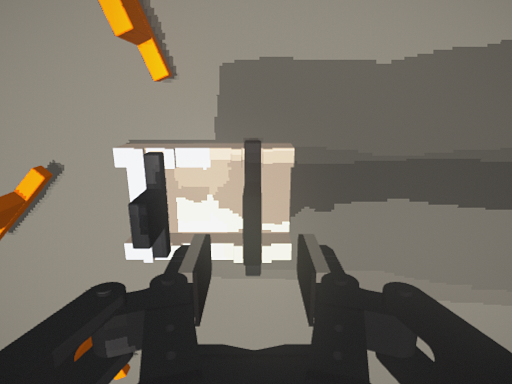

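```bash
python3 -m inch '[[[4,-0.23,-0.05,2,0],[4,-0.23,-0.05,4,0],[4,-0.23,-0.05,5.2,0],[4,-0.23,-0.05,5.2,0],[4,-0.23,-0.05,5.2,0]]]'
python3 -m inch '[[[3,0,0,0,0],[2,0,0,0,0],[1,0,0,0,0],[0.3,0,0,0,0],[0.3,0,0,0,0]]]'
python3 -m inch '[[[0.3,0,0,0,0],[0.3,0,0,-1,0],[0.3,0,0,-3,0],[0.3,0,0,-6,0],[0.3,0,0,-10,0]]]'
python3 -m inch '[[[0.3,0,0,-2,0],[0.3,0,0,-4,0],[0.3,0,0,-4,0],[0.3,0,0,-4,0],[0.3,0,0,-4,0]]]'
python3 - <<'E'
from h import *
snap("wrist","w12"); z=np.load("pics/w12.npz"); o=get_obs(); R=Rot.from_quat(o["tool_rot"]).as_matrix()
print(o["tool_rot"]); W=cloud(z["d"],z); T=(W-o["eef_pos"])@R*1000
m=(abs(T[...,0])<14)&(abs(T[...,1])<60)&(T[...,2]>5)&(T[...,2]<45)&(z["p"].max(-1)<130)
q=T[m]; print(m.sum(),rect(q/1000),np.percentile(q,[1,50,99],axis=0).round(1))
print(tool(o,(.4477,-.3237),.2,-18.3))
E
```

```text
clock: 23.2
eef_pos: [0.4437, -0.0162, 0.0464]
tool_rot: [-0.001, 1.0, 0.0, 0.004]
ft_force: [0.4, -0.4, -0.2]
grip_width: 0.0401
clock: 23.82
eef_pos: [0.4438, -0.0162, 0.0468]
tool_rot: [-0.001, 1.0, 0.0, 0.005]
ft_force: [-0.5, 0.5, 6.3]
grip_width: 0.0089
clock: 24.45
eef_pos: [0.4421, -0.0163, 0.1474]
tool_rot: [-0.001, 1.0, 0.0, 0.004]
ft_force: [1.8, 0.1, 0.2]
grip_width: 0.0088
clock: 25.08
eef_pos: [0.4411, -0.0163, 0.1863]
tool_rot: [-0.001, 1.0, 0.0, 0.002]
ft_force: [0.2, 0.6, -0.7]
grip_width: 0.0091
[-1.34895018e-03  9.99995792e-01  4.20165962e-04  2.53362024e-03]
1472 (array([  0.1, -25.6]), 37.4, 27.8, -89.5) [[-11.2 -44.    5.3]
 [ -0.3 -29.7  14.6]
 [ 11.6  -7.2  20.8]]
(array([ -0.58, -30.74,  -1.38]), 'roll', np.float64(18.45), 'curyaw', np.float64(-179.85))
```

View pics/w12.png

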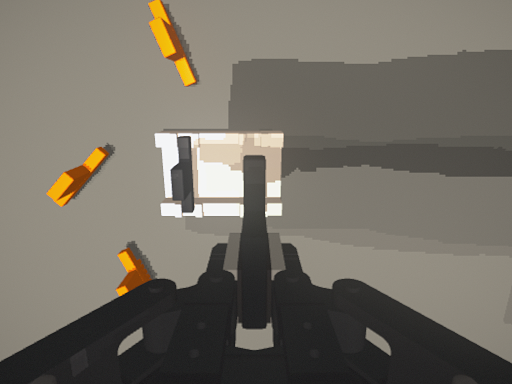

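```bash
python3 - <<'E'
from h import *
o=get_obs(); print(tool(o,(.480,-.3344),.15,-18.3))
E
python3 -m inch '[[[0.3,0,-5,0,3],[0.3,-0.8,-11,0,7],[0.3,-1.8,-17,0,11],[0.3,-2.8,-23,0,15],[0.3,-3.8,-29,0.5,18.4]]]'
python3 - <<'E'
from h import *
o=get_obs(); print(tool(o,(.480,-.3344),.11,-18.3))
E
```

```text
(array([ -3.78, -31.83,   3.63]), 'roll', np.float64(18.45), 'curyaw', np.float64(-179.85))
clock: 25.75
eef_pos: [0.4801, -0.3081, 0.1809]
tool_rot: [0.16, 0.987, 0.001, 0.002]
ft_force: [0.0, -0.2, -0.4]
grip_width: 0.0092
(array([-0.78, -2.52,  7.09]), 'roll', np.float64(-0.06), 'curyaw', np.float64(161.64))
```

```bash
python3 -m inch '[[[0.3,-0.4,-1.2,1,0],[0.3,-0.8,-2.5,4,0],[0.3,-0.8,-2.5,7,0],[0.3,-0.8,-2.5,7,0],[0.3,-0.8,-2.5,7,0]]]'
python3 - <<'E'
from h import *
snap("wrist","w13"); z=np.load("pics/w13.npz"); o=get_obs(); print(o["tool_rot"]);print(tool(o,(.480,-.3344),.11,-18.3))
R=Rot.from_quat(o["tool_rot"]).as_matrix();W=cloud(z["d"],z); T=(W-o["eef_pos"])@R*1000
W,m=blobs(z["p"],z["d"],z,0.033,0.045,(.4476,-.3233),.08,lambda p:p.min(-1)>70)
print(m.sum(),rect(W[m]))
im=cv2.resize(z["p"][:,:,::-1],None,fx=1.5,fy=1.5,interpolation=cv2.INTER_CUBIC);cv2.imwrite("pics/w13b.png",im)
E
```

```text
clock: 26.38
eef_pos: [0.4805, -0.3339, 0.1114]
tool_rot: [0.159, 0.987, 0.001, 0.003]
ft_force: [1.1, 0.5, 0.7]
grip_width: 0.0092
[1.59114415e-01 9.87254211e-01 5.82798138e-04 3.37418203e-03]
(array([ 0.1 , -0.05,  0.22]), 'roll', np.float64(-0.01), 'curyaw', np.float64(161.69))
1429 (array([ 447.8, -323.2]), 100.1, 64.8, -18.3)
```

View pics/w13b.png

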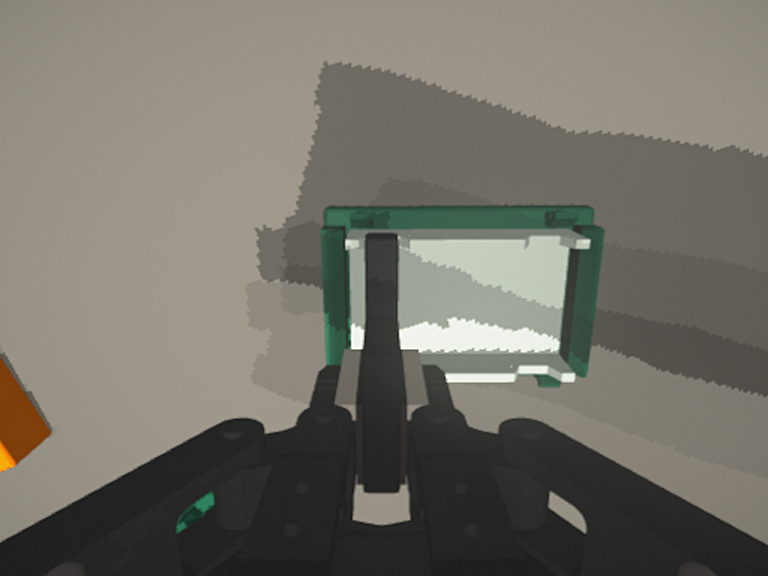

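```bash
python3 - <<'E'
from h import *
z=np.load("pics/w13.npz"); o=get_obs()
W=cloud(z["d"],z); a=np.radians(-18.3);u=np.array([np.cos(a),np.sin(a)]);n=np.array([-u[1],u[0]])
S=(W[...,:2]-[.4478,-.3232])@u*1000; N=(W[...,:2]-[.4478,-.3232])@n*1000
m=(W[...,2]>.07)&(W[...,2]<.11)&(abs(S-34)<12)&(z["p"].max(-1)<110)&(N<-25)
for lo in range(-50,-24,4):
    k=m&(N>lo)&(N<lo+4); 
    if k.sum()>5: print(lo,k.sum(),np.percentile(S[k],[2,50,98]).round(1),np.median(W[k][:,2]).round(4))
print("N min",np.percentile(N[m],1))
print("tcp",(o["eef_pos"][:2]-[.4478,-.3232])@u*1000,(o["eef_pos"][:2]-[.4478,-.3232])@n*1000)
E
```

```text
-46 150 [30.5 35.2 39.7] 0.0957
-42 194 [30.5 35.2 39.8] 0.0967
-38 184 [30.5 34.9 39.4] 0.0967
-34 183 [30.5 34.9 39.4] 0.0967
-30 182 [30.5 35.  39.4] 0.0967
-26 42 [30.8 34.7 39.4] 0.0968
N min -43.73505534398776
tcp 35.03991098946362 -0.04423341407678906
```

```bash
python3 -m inch '[[[0.3,0.1,0,1.2,0],[0.3,0.1,0,2.4,0],[0.3,0.1,0,3.4,0],[0.3,0.1,0,4.2,0],[0.3,0.1,0,4.6,0]]]'
python3 - <<'E'
from h import *
o=get_obs(); print(tool(o,(.4801,-.3339),.0558,-18.3))
z=o["eef_pos"]; a=np.radians(-18.3);print((z[:2]-[.4478,-.3232])@[np.cos(a),np.sin(a)]*1000)
E
```

```text
clock: 27.05
eef_pos: [0.48, -0.3337, 0.0652]
tool_rot: [0.159, 0.987, 0.001, 0.003]
ft_force: [0.0, 0.5, -0.5]
grip_width: 0.009
(array([-0.01, -0.02,  0.94]), 'roll', np.float64(-0.01), 'curyaw', np.float64(161.69))
33.86734525563656
```

```bash
python3 -m inch '[[[0.3,0,0,0.3,0],[0.3,0,0,0.6,0],[0.3,0,0,0.9,0],[0.3,0,0,1.0,0],[0.3,0,0,1.0,0]]]'
```

```text
clock: 27.68
eef_pos: [0.4801, -0.3337, 0.0552]
tool_rot: [0.159, 0.987, 0.001, 0.003]
ft_force: [-0.7, -0.3, 0.1]
grip_width: 0.0092
```

```bash
python3 -m inch '[[[0.3,0,0,0.05,0],[0.3,0,0,0.1,0],[0.3,0,0,0.1,0],[0.3,0,0,0.1,0],[0.3,0,0,0.1,0]]]'
```

```text
clock: 28.3
eef_pos: [0.4802, -0.3338, 0.0548]
tool_rot: [0.159, 0.987, 0.001, 0.003]
ft_force: [-2.2, 0.5, 5.3]
grip_width: 0.009
```

Contact came at 0.0548 m, the predicted seat height. Releasing.

```bash
python3 -m inch '[[[1.2,0,0,0,0],[1.8,0,0,0,0],[2.5,0,0,0,0],[3,0,0,0,0],[3,0,0,0,0]]]'
python3 -m inch '[[[3,0,0,-1,0],[3,0,0,-3,0],[3,0,0,-7,0],[3,0,0,-11,0],[3,0,0,-15,0]]]'
python3 - <<'E'
from h import *
snap("wrist","w14"); z=np.load("pics/w14.npz"); W=cloud(z["d"],z)
W,m=blobs(z["p"],z["d"],z,0.033,0.0415,(.4478,-.3233),.07,lambda p:p.min(-1)>70); print(r:=rect(W[m]))
a=np.radians(-18.3);u=np.array([np.cos(a),np.sin(a)]);n=np.array([-u[1],u[0]])
for lo,hi in [(.055,.08),(.034,.048)]:
    m=(W[...,2]>lo)&(W[...,2]<hi)&(np.hypot(W[...,0]-.480,W[...,1]+.334)<.055)&(z["p"].max(-1)<110)&(z["p"].max(-1)-z["p"].min(-1).astype(int)<25)
    c=rect(W[m]);print(m.sum(),c,np.percentile(W[m][:,2],[50,98]),((c[0]-[447.7,-323.5])@u).round(1),((c[0]-[447.7,-323.5])@n).round(1))
o=get_obs(); print(o["tool_rot"]);print(tool(o,(.503,-.0186),.2,0.3))
E
```

```text
clock: 28.92
eef_pos: [0.4803, -0.3338, 0.0547]
tool_rot: [0.159, 0.987, 0.001, 0.003]
ft_force: [-0.9, 0.4, -0.3]
grip_width: 0.0299
clock: 29.55
eef_pos: [0.4793, -0.3338, 0.2069]
tool_rot: [0.159, 0.987, 0.001, 0.004]
ft_force: [-0.6, -0.2, 0.1]
grip_width: 0.0302
(array([ 449.4, -318.6]), 100.0, 79.4, -18.1)
573 (array([ 481.1, -333.9]), 40.0, 9.2, 71.7) [0.07015127 0.07154071] 35.0 0.6
470 (array([ 481.2, -333.7]), 87.9, 9.7, 71.9) [0.04019684 0.04323608] 35.0 0.8
[ 0.15913676  0.98722299 -0.00164298  0.00797231]
(array([ 7.94, 30.76,  1.18]), 'roll', np.float64(-18.61), 'curyaw', np.float64(161.69))
```

View pics/w14.png

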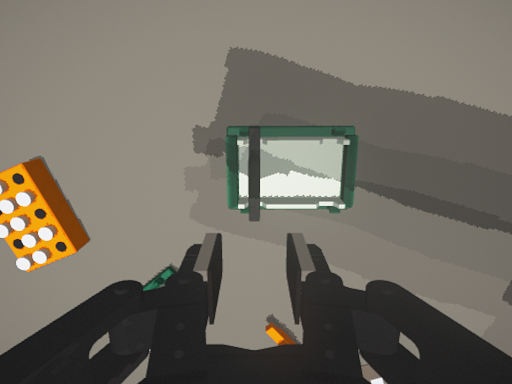

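The large comb is seated: the handle top is at 70 mm as expected, and it sits 35 mm along the tray and 0.7 mm across. Now the small comb.

```bash
python3 -m inch '[[[4,1.5,6,0,-4],[4,3,12,0,-8],[4,4.6,18,0,-12],[4,6.2,24,0,-16],[4,7.9,30,0,-18.6]]]'
python3 - <<'E'
from h import *
o=get_obs(); print(tool(o,(.503,-.0186),.10,0.3))
E
```

```text
clock: 30.22
eef_pos: [0.501, -0.0239, 0.2127]
tool_rot: [-0.003, 1.0, -0.003, 0.009]
ft_force: [1.0, 1.0, 0.5]
grip_width: 0.0397
(array([-1.000e-02,  6.000e-01,  1.126e+01]), 'roll', np.float64(0.06), 'curyaw', np.float64(-179.64))
```

```bash
python3 -m inch '[[[4,0,0.3,3,0],[4,0,0.6,7,0],[4,0,0.6,11.2,0],[4,0,0.6,11.2,0],[4,0,0.6,11.2,0]]]'
python3 - <<'E'
from h import *
snap("wrist","w15"); z=np.load("pics/w15.npz"); o=get_obs()
W=cloud(z["d"],z); m=(W[...,2]>.045)&(W[...,2]<.07)&(abs(W[...,0]-.503)<.02)&(abs(W[...,1]+.017)<.04)
print(rect(W[m]),W[m][:,2].max()); print(tool(o,rect(W[m])[0]/1000,.046,0.2),o["tool_rot"],o["eef_pos"])
E
```

```text
clock: 30.85
eef_pos: [0.5039, -0.0187, 0.1023]
tool_rot: [-0.003, 1.0, -0.003, 0.01]
ft_force: [0.1, 0.4, -0.1]
grip_width: 0.0401
(array([502.9, -19. ]), 26.4, 10.0, -89.6) 0.06427294971671932
(array([0.27, 0.01, 5.67]), 'roll', np.float64(0.15), 'curyaw', np.float64(-179.65)) [-0.00303377  0.99993671 -0.00302556  0.01040259] [ 0.50442908 -0.01878645  0.10276531]
```

View pics/w15.png

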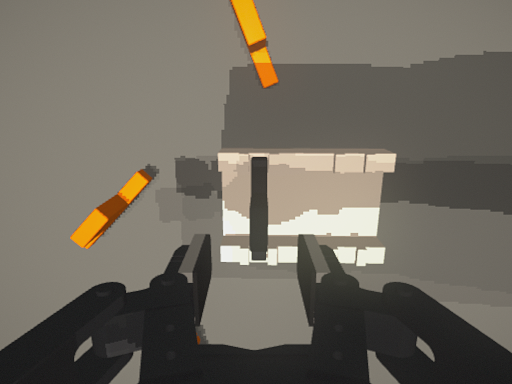

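```bash
python3 -m inch '[[[4,0.2,0,2,0],[4,0.2,0,4,0],[4,0.2,0,5.6,0],[4,0.2,0,5.6,0],[4,0.2,0,5.6,0]]]'
python3 -m inch '[[[3,0,0,0,0],[2,0,0,0,0],[1,0,0,0,0],[0.3,0,0,0,0],[0.3,0,0,0,0]]]'
python3 -m inch '[[[0.3,0,0,0,0],[0.3,0,0,-1,0],[0.3,0,0,-3,0],[0.3,0,0,-7,0],[0.3,0,0,-12,0]]]'
python3 - <<'E'
from h import *
o=get_obs(); a=np.radians(21.2); 
for s in (21,-21): print(s,P:=np.array([.635,-.2124])+s/1000*np.array([np.cos(a),np.sin(a)]),tool(o,P,.17,21.2),np.hypot(*P))
print(o["tool_rot"],o["joint_pos"])
E
```

```text
clock: 31.52
eef_pos: [0.505, -0.0193, 0.0484]
tool_rot: [-0.003, 1.0, -0.003, 0.012]
ft_force: [-0.6, -0.6, -0.1]
grip_width: 0.0406
clock: 32.15
eef_pos: [0.5037, -0.0193, 0.0483]
tool_rot: [-0.003, 1.0, -0.003, 0.011]
ft_force: [-5.7, -0.3, 5.2]
grip_width: 0.0091
clock: 32.78
eef_pos: [0.5014, -0.0185, 0.1694]
tool_rot: [-0.003, 1.0, -0.003, 0.011]
ft_force: [0.5, 0.2, 0.3]
grip_width: 0.009
21 [ 0.6545788  -0.20480588] (array([-15.2 , -18.72,   0.38]), 'roll', np.float64(-20.86), 'curyaw', np.float64(-179.66)) 0.6858708736443249
-21 [ 0.6154212  -0.21999412] (array([-11.28, -20.21,   0.31]), 'roll', np.float64(-20.86), 'curyaw', np.float64(-179.66)) 0.6535599931807107
[-0.00291127  0.99993247 -0.00303576  0.0108331 ] [-0.03386797  0.27483598 -0.15354148  1.1205434  -0.00527042 -1.61054486]
```

```bash
python3 -m inch '[[[0.3,-2.2,-4,0,-4],[0.3,-4.5,-8,0,-8],[0.3,-6.8,-12,0,-12],[0.3,-9,-16,0,-16],[0.3,-11.3,-20.2,0.3,-20.9]]]'
python3 - <<'E'
from h import *
o=get_obs(); print(tool(o,(.6154,-.22),.112,21.2),o["tool_rot"])
E
```

```text
clock: 33.4
eef_pos: [0.6176, -0.2214, 0.1713]
tool_rot: [-0.186, 0.983, -0.006, 0.012]
ft_force: [0.7, 1.0, 0.3]
grip_width: 0.0086
(array([0.28, 0.31, 5.93]), 'roll', np.float64(0.22), 'curyaw', np.float64(-158.58)) [-0.1857563   0.9825086  -0.00576783  0.01175472]
```

```bash
python3 -m inch '[[[0.3,0.2,0.2,1.5,0.2],[0.3,0.25,0.25,3.5,0.2],[0.3,0.25,0.25,5.9,0.2],[0.3,0.25,0.25,5.9,0.2],[0.3,0.25,0.25,5.9,0.2]]]'
cat > c.py <<'E'
from h import *
z=np.load("pics/"+__import__("sys").argv[1]+".npz"); o=get_obs()
W,m=blobs(z["p"],z["d"],z,0.033,0.045,(.635,-.212),.06,lambda p:p.min(-1)>70); print("tray",m.sum(),r:=rect(W[m]))
c=np.array([.635,-.2124]); a=np.radians(21.2);u=np.array([np.cos(a),np.sin(a)]);n=np.array([-u[1],u[0]])
S=(W[...,:2]-c)@u*1000; N=(W[...,:2]-c)@n*1000
m=(W[...,2]>.07)&(W[...,2]<.112)&(abs(S+21)<14)&(z["p"].max(-1)<110)&(N<-15)&(N>-45)
for lo in range(-46,-14,4):
    k=m&(N>lo)&(N<lo+4)
    if k.sum()>5: print(lo,k.sum(),np.percentile(S[k],[2,50,98]).round(1),np.median(W[k][:,2]).round(4))
print("Nmin",np.percentile(N[m],1).round(1),"tcp",(o["eef_pos"][:2]-c)@u*1000,(o["eef_pos"][:2]-c)@n*1000)
m=(W[...,2]>.033)&(W[...,2]<.045)&(z["p"].min(-1)>70)
print("tray S",np.percentile(S[m&(abs(N)<26)&(abs(S)<45)],[.5,99.5]),"N",np.percentile(N[m&(abs(N)<32)&(abs(S)<45)],[.5,99.5]))
E
python3 - <<'E'
from h import *
snap("wrist","w16"); o=get_obs(); print(o["eef_pos"],o["tool_rot"])
E
python3 c.py w16
```

```text
clock: 34.02
eef_pos: [0.6163, -0.2201, 0.1133]
tool_rot: [-0.184, 0.983, -0.006, 0.012]
ft_force: [0.7, 0.1, -0.7]
grip_width: 0.009
[ 0.61665406 -0.22028737  0.11377298] [-0.184206    0.98278389 -0.00629611  0.01281905]
tray 687 (array([ 635.1, -212. ]), 70.1, 46.7, 21.0)
-38 70 [-23.2 -19.3 -15.2] 0.0927
-34 213 [-24.1 -19.6 -15. ] 0.0972
-30 179 [-24.2 -19.6 -15.1] 0.0973
-26 175 [-24.2 -19.6 -15.1] 0.0975
-22 168 [-24.2 -19.6 -15. ] 0.0972
-18 128 [-24.3 -19.6 -15. ] 0.0972
Nmin -34.3 tcp -19.956619129649585 -0.7192381151994506
tray S [-34.73367696  34.91170195] N [-22.9129778   23.34252985]
```

View pics/w16.png

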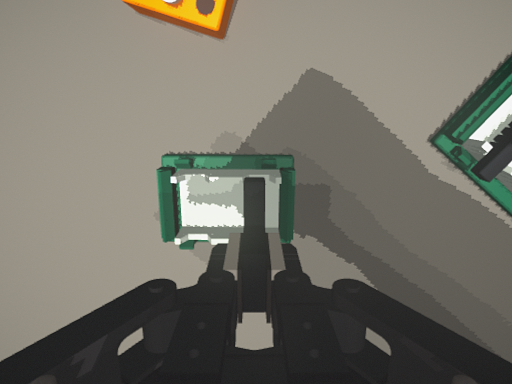

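```bash
python3 - <<'E'
from h import *
o=get_obs();c=np.array([.635,-.2124]); a=np.radians(21.2);u=np.array([np.cos(a),np.sin(a)]);n=np.array([-u[1],u[0]])
P=c-.02136*u-.0005*n; print(P,tool(o,P,.067,21.2))
E
```

```text
[ 0.61526638 -0.22059046] (array([0.25, 0.1 , 4.67]), 'roll', np.float64(0.04), 'curyaw', np.float64(-158.76))
```

```bash
python3 -m inch '[[[0.3,0.15,0,1.2,0],[0.3,0.2,0.1,2.4,0],[0.3,0.25,0.1,3.6,0],[0.3,0.25,0.1,4.6,0],[0.3,0.25,0.1,4.6,0]]]'
python3 - <<'E'
from h import *
o=get_obs();P=(.61527,-.22059);print(tool(o,P,.0575,21.2))
E
```

```text
clock: 34.7
eef_pos: [0.6143, -0.2203, 0.066]
tool_rot: [-0.184, 0.983, -0.006, 0.012]
ft_force: [0.5, -1.1, 0.3]
grip_width: 0.009
(array([-0.06, -0.05,  0.85]), 'roll', np.float64(0.04), 'curyaw', np.float64(-158.76))
```

```bash
python3 -m inch '[[[0.3,-0.06,0,0.2,0],[0.3,-0.06,0,0.5,0],[0.3,-0.06,0,0.8,0],[0.3,-0.06,0,0.9,0],[0.3,-0.06,0,0.9,0]]]'
```

```text
clock: 35.33
eef_pos: [0.615, -0.2201, 0.057]
tool_rot: [-0.184, 0.983, -0.006, 0.012]
ft_force: [1.0, 0.7, -0.7]
grip_width: 0.0092
```

```bash
python3 -m inch '[[[0.3,0,0,0.05,0],[0.3,0,0,0.1,0],[0.3,0,0,0.15,0],[0.3,0,0,0.15,0],[0.3,0,0,0.15,0]]]'
```

```text
clock: 35.95
eef_pos: [0.6153, -0.2202, 0.0564]
tool_rot: [-0.184, 0.983, -0.006, 0.012]
ft_force: [-1.1, 0.4, 4.6]
grip_width: 0.0089
```

Contact came at 0.0564 m, against 0.0563 predicted. Releasing and backing off.

```bash
python3 -m inch '[[[1.2,0,0,0,0],[1.8,0,0,0,0],[2.5,0,0,0,0],[3,0,0,0,0],[3,0,0,0,0]]]'
python3 -m inch '[[[3,0,0,-1,0],[3,0,0,-3,0],[3,0,0,-7,0],[3,0,0,-11,0],[3,0,0,-15,0]]]'
python3 -m inch '[[[3,0,0,0,0],[3,0,0,0,0],[3,0,0,0,0],[3,0,0,0,0],[3,0,0,0,0]]]'
python3 - <<'E'
from h import *
snap("wrist","w17"); z=np.load("pics/w17.npz"); W=cloud(z["d"],z); p=z["p"].astype(int)
def chk(c,ang,P,lt):
    a=np.radians(ang);u=np.array([np.cos(a),np.sin(a)]);n=np.array([-u[1],u[0]])
    S=(W[...,:2]-c)@u*1000; N=(W[...,:2]-c)@n*1000
    m=(W[...,2]>.034)&(W[...,2]<.042)&(p.min(-1)>70)&(abs(S)<lt)&(abs(N)<lt*.72); print("tray",m.sum(),rect(W[m]))
    for lo,hi in [(.055,.08),(.034,.048)]:
        m=(W[...,2]>lo)&(W[...,2]<hi)&(np.hypot(W[...,0]-P[0],W[...,1]-P[1])<.05)&(p.max(-1)<110)&(p.max(-1)-p.min(-1)<25)
        if m.sum()<20: print("few"); continue
        r=rect(W[m]);print(m.sum(),r,np.percentile(W[m][:,2],[50,98]).round(4),"S",((r[0]/1000-c)@u*1000).round(1),"N",((r[0]/1000-c)@n*1000).round(1))
chk(np.array([.635,-.2124]),21.2,(.6154,-.22),45)
chk(np.array([.4477,-.3235]),-18.3,(.4805,-.334),60)
print(get_obs()["eef_pos"]); snap("scene","s_end"); snap("side","d_end")
E
```

```text
clock: 36.58
eef_pos: [0.6152, -0.2202, 0.0563]
tool_rot: [-0.184, 0.983, -0.006, 0.012]
ft_force: [-0.4, -0.1, 0.5]
grip_width: 0.0303
clock: 37.2
eef_pos: [0.6114, -0.2192, 0.2085]
tool_rot: [-0.184, 0.983, -0.006, 0.012]
ft_force: [0.2, -0.5, -0.1]
grip_width: 0.03
clock: 37.83
eef_pos: [0.6111, -0.2191, 0.2075]
tool_rot: [-0.184, 0.983, -0.006, 0.012]
ft_force: [-0.5, -0.7, -0.6]
grip_width: 0.0296
tray 504 (array([ 635.4, -212. ]), 69.9, 64.0, 20.9)
394 (array([ 616.1, -220.1]), 25.4, 9.3, -68.4) [0.0701 0.0717] S -20.4 N -0.3
418 (array([ 616.1, -219.6]), 67.7, 9.4, -69.1) [0.0403 0.0438] S -20.2 N 0.1
tray 962 (array([ 451.2, -327.8]), 99.4, 84.3, -11.0)
1137 (array([ 481.5, -333.1]), 40.3, 10.8, 70.9) [0.0693 0.0713] S 35.1 N 1.5
1200 (array([ 468.6, -329.1]), 88.2, 57.4, 72.1) [0.0398 0.0471] S 21.6 N 1.2
[ 0.61114783 -0.21910991  0.20774669]
```

View pics/w17.png

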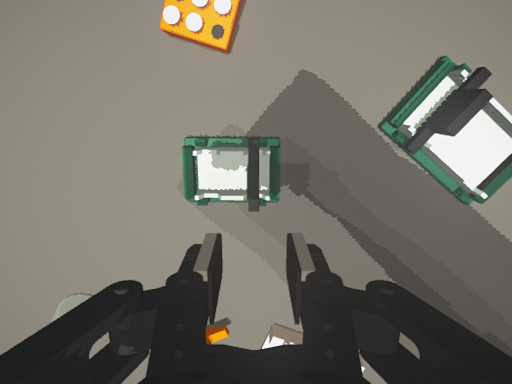

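View pics/s_end.png

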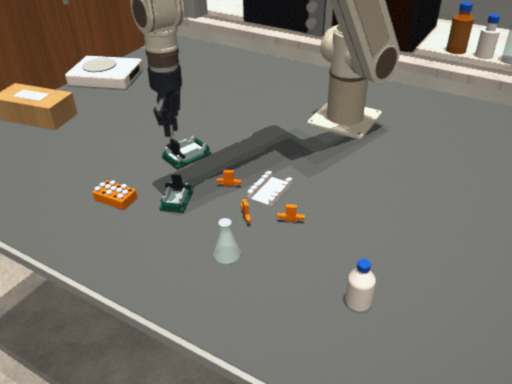

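Both combs hang in their own trays, with handle tops at 70 mm. In the scene picture the flask (227,240), bottle (360,287) and tube rack (116,193) are where they started.

```bash
python3 -c "
from workcell import ticket; print(ticket.job_done())"
```

```text
the job is handed in; nothing more can be done
None
```

The job is done and handed in at about 38 s of the 120 s allowed. I seated both trays first, then moved each comb from the rack into the tray of its own size. No verdict is reported, so these are my own last camera checks:

| Part | Position check | Limit | Height check |
|---|---|---|---|
| Large tray | about 0.2 mm from its stand's centre | 6 mm | wall tops about 38 mm above the bench, as they should be on the deck |
| Small tray | about 1.3 mm from its stand's centre | 6 mm | wall tops about 38 mm, as expected |
| Large comb | about 1 mm along and 1 mm across from its notch centre | 5 mm along, 8 mm across | handle top at 70 mm, as expected for a bar fully down |
| Small comb | about 0.7 mm along and 0.3 mm across from its notch centre | 5 mm along, 8 mm across | handle top at 70 mm, as expected |

- **Alignment:** trays and combs were square to within about 1° of their stands and trays.
- **Bystanders:** the flask, bottle, tube rack and orange look-alikes show no visible shift in the scene picture. The arm stood clear with the gripper empty.
- **Checks that disagreed:** the last automatic fits of the tray outlines, and of the large comb's bar, mixed in nearby stand or shadow pixels and gave wrong sizes. For the trays I relied on the clean fits taken right after each was seated. For the large comb I relied on the fit taken right after it was hung, and the last view of its handle agreed with that.

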